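# Put the dropper bottle away in the dry box and clamp the lid

### The arm

A 6-joint arm with a two-finger parallel gripper is mounted at the origin on a cart in front of the work surface, level with it; the furniture and walls round the work are solid. World frame = base frame: x ahead of the robot, y to its left, z up, the work surface at z = 0. Lengths are in mm, angles in rad, forces in N, time in s.
With the tool pointing down it reaches from about 325 to 900 mm from the base axis. Payload 6.1 kg.
Tool frame: the origin (TCP) lies midway between the tips of the shut fingers; the grasp point (between the pads) lies 19 mm behind it (env.grip_depth is the z of the grasp point in the tool frame, in mm); z points along the fingers, y is the line along which they close (so a half turn about z gives the same grasp; the last joint's range is limited). The gripper opens to 87 mm and grips with 3 to 60 N. Pads are 19 mm wide; open, the fingers measure 117 mm over their backs; the gripper's body (75 mm by 190 mm) begins 51 mm behind the grasp point.
Start: joints at [-0.126, 0.22, 1.526, -0, 1.395, -0.126], TCP at [624.993, -0.003, 222.538] pointing down, gripper open.
Joint ranges: [-2.98, 2.98], [-0.91, 2.08], [0.09, 2.57], [-1.24, 4.39], [0.2, 2.65], [-2.68, 2.68]. Speed limits (rad/s): [2.57, 2.57, 3.01, 3.14, 3.14, 3.14].

### API

Orientations are given as a unit quaternion [x, y, z, w].
In Python, from bench import env, eyes gives the robot as it stands.
- The arm moves only by the tool move_arm, never from a script. Its argument "increments" is a list of rows, each an object with "claw": the finger opening in mm, from 0 to 87; "travel": the shift along the world's x, y, z in mm, a list of three; "rot": the turn, a rotation vector about the world's x, y, z in degrees, a list of three. In form: [{"claw": claw, "travel": [tx, ty, tz], "rot": [rx, ry, rz]}, ...]. A call has 1 to 8 rows; each row is the pose to reach, as a shift and turn from the pose commanded when the call began; what a row does not reach only later rows make up. A row lasts 1/10 s, in which the tool goes at most 50 mm and 8.59 degrees, less where a joint would pass 70% of its speed; a pose out of reach is approached as far as the arm can. A call with a gripper value outside its range is refused whole. The fingers move at their own pace and stop on an object; the grip force is fixed at half the most. Time passes only in rows, so rows that repeat a pose let the fingers close. It gives the time, the measured TCP pose, the force, the opening and the grip force at its end, in the units of the state.
- env.state(): the state, without advancing time (a new reading comes with each control period).
- eyes.get_image(name): name is "scene" or "side" or "wrist"; returns a dict with "pixels" (384x512x3 uint8, red, green, blue), "fovy" (degrees; the focal length in pixels is half the picture's height over the tangent of half this angle, whatever the lens; pixels are square), "cx", "cy" (the principal point, pixels), "R" (3x3) and "t" (3): a world point X has camera coordinates R X + t. Camera axes: x right, y down, z forward; pixel columns grow to the right and rows downward; lengths in mm; the calibration is good to about 2 mm. A picture is of the moment at which its call begins. There is no depth.
- env.job_done(): hands the job in; it is judged then, once.
The state is a dict: "t": time; "joint_pos": joint angles; "joint_velocities": joint speeds; "tau": joint torques, N m; "tcp_pos": TCP position; "tool_rot": TCP orientation; "contact_force": force on the tool from outside, world axes, zero at the start; "wrist_torque": the same for the moment, N m; "gripper_width": finger opening in mm; "grip_force": force on a finger pad.
Only numpy, scipy, OpenCV 4.12 (cv2) and the standard library are available. Lean on these libraries where they do the work, as an engineer would, in place of code of your own. Each camera call takes 0.05 s, during which the arm holds its last target. There are 200 camera calls.

### The job

Stand the small dropper bottle upright on the floor of the open dry box beside the two vials already in it and let go of it, then lay the loose lid on the box so that it sits flat and fully home in the mouth, and last swing the wire bail all the way down over the lid. Do not shove or knock over the white bottle and the beaker beside the dropper bottle, and leave the vials standing in the box.

Things in the scene. Friction and masses are not known exactly. Their poses are not given: they have to be found in the camera images.
- dry_box: Open grey plastic box, fixed to the worktop: outside 120 mm (its x) by 140 mm (its y), 92 mm high, walls 5 mm, floor 6 mm thick (inside 110 x 130 mm, 86 mm deep). Origin: centre of its underside on the worktop; z up; its front looks to its -x, the bail's hinge is behind its back wall (+x).
- bail_hinge (a point): Middle of the bail's hinge axis, 80 mm behind the box's centre (box +x) and 106 mm above the worktop. Two steel ears, each 14 mm wide and up to 113 mm above the worktop, carry it at 45 mm either side of the middle. Its axes are those of the box; the hinge turns about its y.
- bail (a joint): Bail angle (rad). The bail is a U of 7 mm steel wire, legs 132 mm long, 90 mm apart, joined by a cross bar. 0 = fully down (a stop), level over the lid, bar 52 mm in front of the box's centre, 1 mm above a seated lid; 1.57 = straight up; 2.1 = leaning back (stop). It stays where left: 1 to 1.5 N at the bar moves it, no spring. Bar = hinge + 132 mm x (-cos a along box x, sin a up).
- bail_bar (a point): Middle of the bail's cross bar: round, 90 mm long along the box's y, with a black rubber sleeve 10 mm thick and 66 mm long.
- lid_grip (a point): Middle of the handle of the loose lid: grey plate 120 x 140 x 8 mm, 0.16 kg, on a black plug 102 x 122 x 6 mm that enters the box's mouth with 4 mm to spare each side. It lies on its plug. Handle bar 56 mm long along the lid's x (its 120 mm way), 14 wide, 16 high; its middle is 39 mm above the plug's underside, 25 above the plate. Home: 125 mm over the worktop at the box's centre, x along box x.
- dropper_center (a point): Centre, half-way up, of the dropper bottle that is to be put away: the smallest bottle, brown with a black cap, 30 mm across and 75 mm high, 0.06 kg, standing on the worktop in the row behind the lid. z up along the bottle.
- vial_a_center (a point): Centre, half-way up, of a capped sample vial, 20 mm across and 48 mm high, that stands inside the box on its floor.
- vial_b_center (a point): Centre, half-way up, of the second such vial inside the box, 20 mm across and 48 mm high.
- white_bottle_center (a point): Centre, half-way up, of a bigger white bottle, 37 mm across and 88 mm high, a neighbour of the dropper bottle; to be left where it is.
- beaker_center (a point): Centre, half-way up, of an empty clear beaker, 44 x 50 mm across and 56 mm high, a neighbour of the dropper bottle; to be left where it is.

How it is judged:
By the outcome, as a careful person would: the job done as asked, in the order asked, and still so for the second after the job is handed in, with the robot touching nothing.
It also fails if it takes over 70 s, if anything falls off the work surface, if the arm or the gripper's body presses on something with over 40 N, if the wrist force passes 120 N, or if a joint passes its speed limit or range.

## Working session

There is one attempt and no reset: what is moved stays moved. The work goes in short steps, Python scripts to look and compute and a tool call to move; the robot and the scene stay as the last step left them, time stands still between calls to the robot, and variables do not carry over. Pictures are saved under pics/ and viewed, at most 10 in all, crops included, and the job is handed in when it is done.

Besides the shell and the picture viewer there is one more tool, called after ">>>" as name(argument=value, ...), one argument or row to a line, values as JSON. move_arm: Moves the arm, as the interface text tells. Its arguments: {"type":"object","properties":{"increments":{"type":"array"}},"required":["increments"]}

```bash
mkdir -p pics
cat > h.py <<'E'
from bench import env, eyes
import numpy as np, cv2, json
def shot(name,fn):
    d=eyes.get_image(name); cv2.imwrite('pics/'+fn+'.png',cv2.cvtColor(np.asarray(d['pixels']),cv2.COLOR_RGB2BGR))
    json.dump({k:(np.asarray(d[k]).tolist()) for k in ('fovy','cx','cy','R','t')},open('pics/'+fn+'.json','w'))
    return d
def cam(fn):
    d=json.load(open('pics/'+fn+'.json')); R=np.array(d['R']);t=np.array(d['t']); f=192/np.tan(np.radians(d['fovy']/2))
    return R,t,f,d['cx'],d['cy']
def onz(fn,u,v,z):
    R,t,f,cx,cy=cam(fn); c=-R.T@t; r=R.T@np.array([(u-cx)/f,(v-cy)/f,1]); return c+r*(z-c[2])/r[2]
def proj(fn,X):
    R,t,f,cx,cy=cam(fn); p=(R@np.array(X).T).T+t; return np.c_[p[:,0]/p[:,2]*f+cx,p[:,1]/p[:,2]*f+cy]
E
python3 - <<'E'
from h import *
for n in('scene','side','wrist'):
    shot(n,n+'0'); R,t,f,cx,cy=cam(n+'0'); print(n,f,cx,cy,-R.T@t,R[2])
a=cv2.imread('pics/scene0.png');b=cv2.imread('pics/side0.png')
E
```

```text
scene 422.5939725562886 257.1929465018699 193.46355044446068 [237.35024695 686.05223587 520.64540311] [ 0.38402211 -0.77407129 -0.50332957]
side 412.38982110804835 262.1562614914133 192.44768203233016 [252.2982407  542.23358111 653.06175507] [ 0.35967783 -0.64574726 -0.67352976]
wrist 336.0718710586302 252.67784830691318 192.6759250108889 [624.48415978  79.96578368 383.27712009] [-0.00245148 -0.2873417  -0.957825  ]
```

View pics/scene0.png

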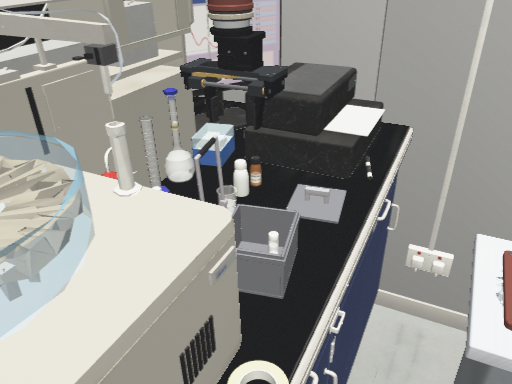

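View pics/side0.png

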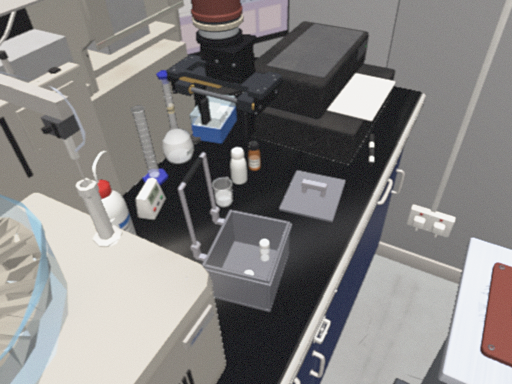

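View pics/wrist0.png

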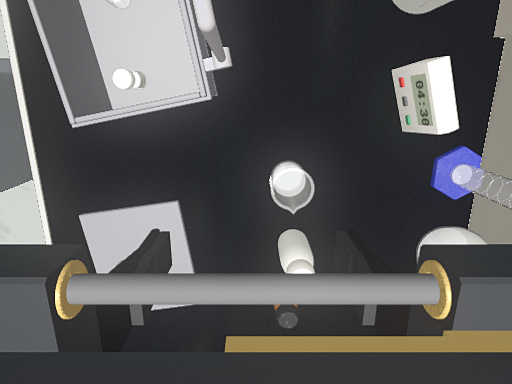

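The scene and side views show the lid at side (313,195) with its handle at (314,184), the brown dropper at (254,156), the white bottle at (238,166), the beaker at (223,192), the box at (248,258) and the bail upright. In the wrist view the near box rim runs (73,126)–(211,98), with one vial at (127,78).

Run:
```python
from h import *
np.set_printoptions(precision=1,suppress=True)
def P(l,fn,u,v,z): print(l,onz(fn,u,v,z))
P('rim NR','wrist0',211,98,92);P('rim NL','wrist0',73,126,92)
for p in((237,213),(291,226),(265,283),(208,263)):P('rim side','side0',*p,92)
for p in((300,172),(345,183),(334,219),(280,208)):P('lid side','side0',*p,14)
for p in((80,215),(180,201)):P('lid wr','wrist0',*p,14)
P('handle','side0',314,183,47)
P('drop top','side0',254,144,75);P('drop base','side0',255,168,0)
P('drop top wr','wrist0',287,320,75)
P('white top','side0',238,151,88);P('beaker top','side0',223,184,56);P('beaker wr','wrist0',291,186,56)
P('white top wr','wrist0',300,268,88)
P('vial1 top','side0',265,243,54);P('vial1 wr','wrist0',121,78,54)
P('vial2 top','side0',249,274,54);P('vial2 wr','wrist0',118,0,54)
P('bail','side0',204,156,238);P('bail','side0',184,190,238)
s=cv2.imread('pics/side0.png')[130:320,170:360]
cv2.imwrite('pics/c1.png',cv2.resize(s,None,fx=3.1,fy=3.1,interpolation=cv2.INTER_CUBIC))
```

```text
rim NR [589.   75.1  92. ]
rim NL [470.1  52.   92. ]
rim side [567.5  77.7  92. ]
rim side [460.9  61.6  92. ]
rim side [444.9 195.3  92. ]
rim side [550.4 203.7  92. ]
lid side [ 546.2 -176.9   14. ]
lid side [ 435.5 -187.1   14. ]
lid side [416.7 -65.4  14. ]
lid side [534.4 -43.3  14. ]
lid wr [421.1 -58.2  14. ]
lid wr [539.5 -40.9  14. ]
handle [ 487.4 -118.5   47. ]
drop top [ 659.3 -154.9   75. ]
drop base [ 660.1 -156.3    0. ]
drop top wr [ 660.7 -156.1   75. ]
white top [669.8 -98.9  88. ]
beaker top [661.3 -15.7  56. ]
beaker wr [662.4 -11.2  56. ]
white top wr [670.2 -85.9  88. ]
vial1 top [500.3  91.3  54. ]
vial1 wr [501.4  92.3  54. ]
vial2 top [492.  167.9  54. ]
vial2 wr [506.  156.9  54. ]
bail [602.6 108.5 238. ]
bail [582.1 192.8 238. ]
```

View pics/c1.png

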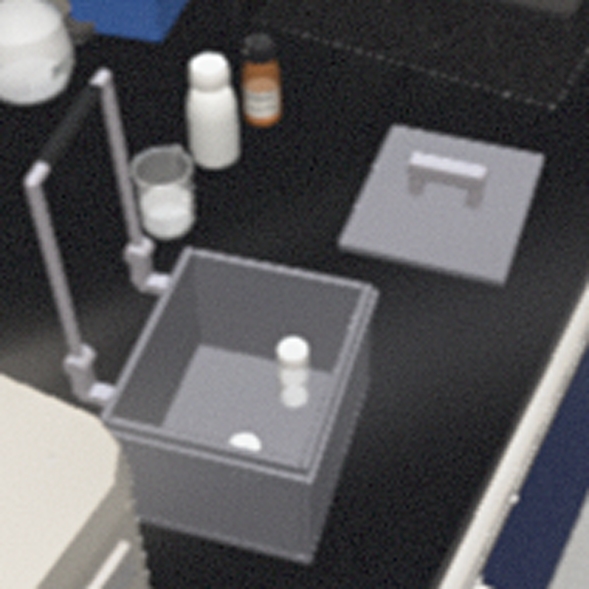

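Run:
```python
from h import *
from scipy.optimize import least_squares
np.set_printoptions(precision=2,suppress=True)
def fit(hx,hy,z,obs,x0):
    def r(p):
        c,s=np.cos(p[2]),np.sin(p[2]); o=[]
        for fn,sx,sy,u,v in obs:
            X=[p[0]+c*sx*hx-s*sy*hy,p[1]+s*sx*hx+c*sy*hy,z]; o.append(proj(fn,[X])[0]-[u,v])
        return np.ravel(o)
    q=least_squares(r,x0,loss='soft_l1'); print(q.x[:2],np.degrees(q.x[2]),q.fun); return q.x
fit(60,70,92,[('side0',1,-1,230.6,211.3),('side0',-1,-1,291,223.5),('side0',-1,1,270,283),('side0',1,1,204,264),('wrist0',1,-1,211,98),('wrist0',-1,-1,73,126)],[516,132,.19])
fit(60,70,14,[('side0',1,-1,296.8,171),('side0',-1,-1,345,180),('side0',-1,1,332,221),('side0',1,1,279.7,209),('wrist0',1,1,180,201),('wrist0',-1,1,80,215)],[487,-110,.15])
for z in(0,50,100):print(z,onz('side0',250.6,138,z),onz('side0',349,164,z))
print(onz('side0',249,272,54))
s=env.state();print(s['tool_rot'],s['contact_force'],s['gripper_width'],env.grip_depth)
```

```text
[513.76 131.87] 11.622532202491021 [-1.48 -2.24 -1.63 -2.58 -0.87 -2.22 -2.84  0.97 -2.83 -0.41 -1.03  0.98]
[ 489.   -118.97] 7.9488773100713965 [-0.72 -1.13 -0.15  0.18 -0.66 -0.25 -1.83 -1.07 -0.62  0.36 -1.09 -0.23]
0 [ 734.09 -265.83    0.  ] [ 455.29 -276.97    0.  ]
50 [ 697.2  -203.97   50.  ] [ 439.75 -214.25   50.  ]
100 [ 660.31 -142.1   100.  ] [ 424.21 -151.53  100.  ]
[494.18 164.09  54.  ]
[ 0.71  0.71 -0.   -0.  ] [ 0.55  0.23 -0.28] 86.42347426469964 -18.700000000000003
```

>>> move_arm(
  increments=[
    {"claw": 70,"travel": [10,-40,0],"rot": [0,0,0]},
    {"claw": 70,"travel": [20,-80,0],"rot": [0,0,0]},
    {"claw": 70,"travel": [35,-120,0],"rot": [0,0,0]},
    {"claw": 70,"travel": [35,-155,-15],"rot": [0,0,0]},
    {"claw": 70,"travel": [35,-155,-25],"rot": [0,0,0]},
    {"claw": 70,"travel": [35,-155,-25],"rot": [0,0,0]},
    {"claw": 70,"travel": [35,-155,-25],"rot": [0,0,0]},
  ],
)

```text
t: 0.85
tcp_pos: [659.6, -154.0, 197.0]
tool_rot: [0.707, 0.707, -0.0, -0.001]
contact_force: [0.2, -0.3, -0.3]
gripper_width: 69.9
grip_force: 0.0
```

Run:
```python
from h import *
shot('wrist','w1');shot('side','s1')
a=cv2.imread('pics/w1.png');b=cv2.imread('pics/s1.png')[60:250,150:400]
b=cv2.resize(b,(400,304)); c=np.zeros((304+384,0,3))
a2=cv2.resize(a,(400,300)); cv2.imwrite('pics/c2.png',np.hstack([a2,b[:300]]))
```

```text
(no output)
```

View pics/c2.png

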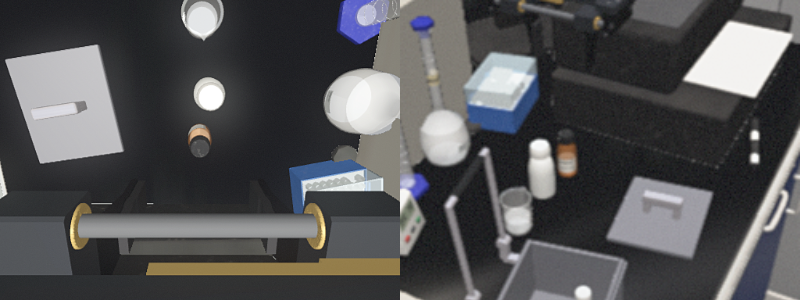

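The wrist view now shows the dropper cap at full-size (256,190), the white bottle at (267,120), the lid handle at (76,140), and a blue rack at right (425,240). The crop and side view show that the space behind the dropper is free.

Run:
```python
from h import *
np.set_printoptions(precision=1,suppress=True)
a=cv2.imread('pics/w1.png')
R,t,f,cx,cy=cam('w1');print('cam',-R.T@t)
print('cap top',onz('w1',255,195,75),'white',onz('w1',268,123,88),'beaker',onz('w1',259,18,56))
print('tray NL',[onz('w1',371,217,z) for z in(50,80)])
cands=[(30,140),(80,131),(110,133)]
print('handle',onz('w1',70,142,47), 'ends',onz('w1',40,143,47),onz('w1',98,133,47))
for u,v in((8,73),(125,58),(157,194),(50,209)):print('lid',onz('w1',u,v,14))
# predicted dropper outline
X=[[659+15*np.cos(q),-155+15*np.sin(q),0] for q in(0,1.57,3.14,4.71)]
print(proj('w1',X)); X=np.array(X);X[:,2]=75;print(proj('w1',X*1.0))
cv2.imwrite('pics/c3.png',cv2.resize(a[90:220,180:340],None,fx=4,fy=4,interpolation=cv2.INTER_CUBIC))
```

```text
cam [659.5 -74.2 358.8]
cap top [ 661.1 -161.3   75. ] white [671.1 -97.7  88. ] beaker [664.1 -16.4  56. ]
tray NL [array([ 774.9, -191.4,   50. ]), array([ 763.7, -180. ,   80. ])]
handle [ 489.5 -118.6   47. ] ends [ 461.5 -119.5   47. ] [ 516.6 -110.3   47. ]
lid [421.7 -56.5  14. ]
lid [536.7 -43.   14. ]
lid [ 556.2 -179.    14. ]
lid [ 438.4 -196.1   14. ]
[[266.6 169.4]
 [252.8 155.8]
 [239.1 169.3]
 [252.8 182.6]]
[[269.8 188.2]
 [252.7 171.5]
 [235.6 188.1]
 [252.6 204.4]]
```

View pics/c3.png

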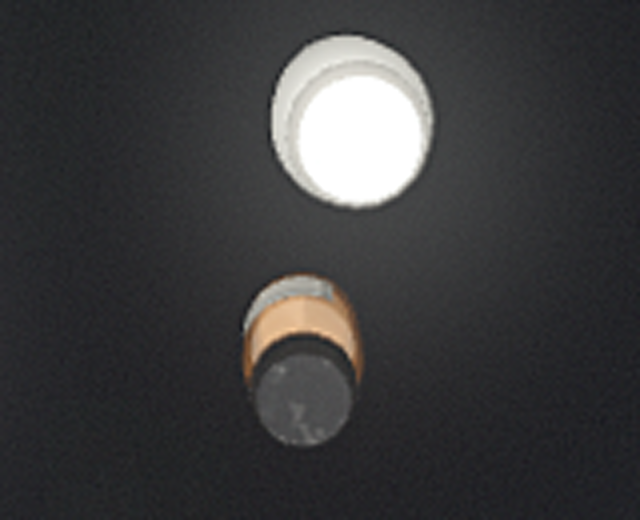

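>>> move_arm(
  increments=[
    {"claw": 60,"travel": [1.5,-2.5,-40],"rot": [0,0,0]},
    {"claw": 60,"travel": [1.5,-2.5,-80],"rot": [0,0,0]},
    {"claw": 60,"travel": [1.5,-2.5,-115],"rot": [0,0,0]},
    {"claw": 60,"travel": [1.5,-2.5,-145],"rot": [0,0,0]},
    {"claw": 60,"travel": [1.5,-2.5,-165],"rot": [0,0,0]},
    {"claw": 60,"travel": [1.5,-2.5,-172],"rot": [0,0,0]},
    {"claw": 60,"travel": [1.5,-2.5,-172],"rot": [0,0,0]},
  ],
)

```text
t: 1.65
tcp_pos: [661.3, -156.5, 25.2]
tool_rot: [0.707, 0.708, -0.0, -0.001]
contact_force: [0.6, 0.3, 0.1]
gripper_width: 59.6
grip_force: 0.0
```

>>> move_arm(
  increments=[
    {"claw": 15,"travel": [0,0,0],"rot": [0,0,0]},
    {"claw": 15,"travel": [0,0,0],"rot": [0,0,0]},
    {"claw": 15,"travel": [0,0,0],"rot": [0,0,0]},
    {"claw": 15,"travel": [0,0,0],"rot": [0,0,0]},
    {"claw": 15,"travel": [0,0,0],"rot": [0,0,0]},
    {"claw": 15,"travel": [0,0,0],"rot": [0,0,0]},
  ],
)

```text
t: 2.25
tcp_pos: [661.8, -157.7, 26.1]
tool_rot: [0.707, 0.707, 0.0, 0.0]
contact_force: [-0.4, -0.1, 2.6]
gripper_width: 29.6
grip_force: 30.0
```

>>> move_arm(
  increments=[
    {"claw": 15,"travel": [0,0,25],"rot": [0,0,0]},
    {"claw": 15,"travel": [0,0,65],"rot": [0,0,0]},
    {"claw": 15,"travel": [0,0,110],"rot": [0,0,0]},
    {"claw": 15,"travel": [0,0,150],"rot": [0,0,0]},
    {"claw": 15,"travel": [-30,20,175],"rot": [0,0,8]},
    {"claw": 15,"travel": [-65,45,175],"rot": [0,0,16]},
    {"claw": 15,"travel": [-100,70,175],"rot": [0,0,24]},
    {"claw": 15,"travel": [-135,97,175],"rot": [0,0,32]},
  ],
)

```text
t: 3.05
tcp_pos: [525.0, -59.8, 200.4]
tool_rot: [0.483, 0.876, 0.0, -0.0]
contact_force: [-0.1, 0.4, -0.5]
gripper_width: 29.3
grip_force: 30.0
```

>>> move_arm(
  increments=[
    {"claw": 15,"travel": [0,25,0],"rot": [0,0,8]},
    {"claw": 15,"travel": [0,50,0],"rot": [0,0,16]},
    {"claw": 15,"travel": [0,75,0],"rot": [0,0,24]},
    {"claw": 15,"travel": [0,100,0],"rot": [0,0,32]},
    {"claw": 15,"travel": [0,125,0],"rot": [0,0,40]},
    {"claw": 15,"travel": [0,150,0],"rot": [0,0,48]},
    {"claw": 15,"travel": [4,175,0],"rot": [0,0,56]},
    {"claw": 15,"travel": [7,196,0],"rot": [0,0,64]},
  ],
)

```text
t: 3.85
tcp_pos: [533.2, 136.8, 200.3]
tool_rot: [-0.055, 0.998, 0.0, -0.0]
contact_force: [-0.2, 0.4, -0.3]
gripper_width: 29.4
grip_force: 30.0
```

>>> move_arm(
  increments=[
    {"claw": 15,"travel": [0,0,0],"rot": [0,0,5.6]},
    {"claw": 15,"travel": [0,0,0],"rot": [0,0,5.6]},
    {"claw": 15,"travel": [0,0,0],"rot": [0,0,5.6]},
  ],
)

```text
t: 4.15
tcp_pos: [533.2, 135.3, 200.3]
tool_rot: [-0.1, 0.995, -0.0, -0.0]
contact_force: [-0.3, -0.2, -0.8]
gripper_width: 29.1
grip_force: 30.0
```

Run:
```python
from h import *
shot('wrist','w2');shot('side','s2')
a=cv2.imread('pics/w2.png');b=cv2.imread('pics/s2.png')[60:360,100:400]
cv2.imwrite('pics/c4.png',np.hstack([cv2.resize(a,(480,360)),cv2.resize(b,(320,320),interpolation=cv2.INTER_CUBIC)[:,:] if 0 else cv2.resize(b,(320,360))]))
print(env.state()['tool_rot'])
```

```text
[-9.97173733e-02  9.95015794e-01 -3.39069100e-05 -1.21568051e-04]
```

View pics/c4.png

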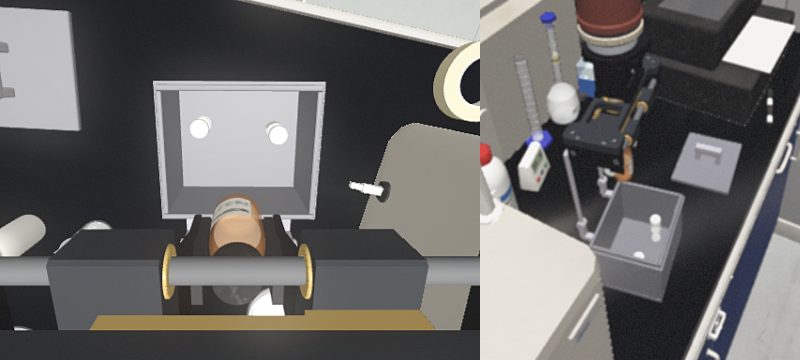

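The wrist view shows the box mouth at full-size corners (163,87), (347,87), (339,233), (174,232), with vials at (213,136) and (294,142) near the front. The bottle is held upright just behind them.

Run:
```python
from h import *
from scipy.optimize import least_squares
np.set_printoptions(precision=1,suppress=True)
obs=[(-1,-1,163,87.5),(-1,1,347,87.5),(1,-1,174,232),(1,1,339,233)]
def r(p):
    c,s=np.cos(p[2]),np.sin(p[2]); X=[[p[0]+c*a*60-s*b*70,p[1]+s*a*60+c*b*70,92] for a,b,_,_ in obs]
    return (proj('w2',X)-[o[2:] for o in obs]).ravel()
q=least_squares(r,[514,132,.2]);p=q.x;print(p[:2],np.degrees(p[2]),q.fun)
c,s=np.cos(p[2]),np.sin(p[2])
def loc(X): d=np.array(X[:2])-p[:2]; return c*d[0]+s*d[1],-s*d[0]+c*d[1]
for u,v in((213.5,137),(295,143)): X=onz('w2',u,v,54);print(X,loc(X))
print('tcp loc',loc(env.state()['tcp_pos'])); print('pt',[p[0]+c*20,p[1]+s*20])
```

```text
[510.5 134.1] 11.645543056860427 [ 1.3  0.5 -0.1 -0.3  1.3  0.5 -2.7 -1.1]
[501.   93.3  54. ] (np.float64(-17.604030527846525), np.float64(-38.0966113206032))
[491.6 167.4  54. ] (np.float64(-11.841680883141063), np.float64(36.37650804135587))
tcp loc (np.float64(22.56904846309855), np.float64(-3.74349531938851))
pt [np.float64(530.1280618946389), np.float64(138.18276370128066)]
```

>>> move_arm(
  increments=[
    {"claw": 15,"travel": [-2,2,-35],"rot": [0,0,0]},
    {"claw": 15,"travel": [-2,2,-70],"rot": [0,0,0]},
    {"claw": 15,"travel": [-2,2,-105],"rot": [0,0,0]},
    {"claw": 15,"travel": [-2,2,-135],"rot": [0,0,0]},
    {"claw": 15,"travel": [-2,2,-153],"rot": [0,0,0]},
    {"claw": 15,"travel": [-2,2,-162],"rot": [0,0,0]},
    {"claw": 15,"travel": [-2,2,-165],"rot": [0,0,0]},
    {"claw": 15,"travel": [-2,2,-165],"rot": [0,0,0]},
  ],
)

```text
t: 5.05
tcp_pos: [532.0, 137.3, 36.0]
tool_rot: [-0.101, 0.995, 0.0, 0.0]
contact_force: [-1.2, 0.1, -0.9]
gripper_width: 29.5
grip_force: 30.0
```

>>> move_arm(
  increments=[
    {"claw": 15,"travel": [0,0,-1],"rot": [0,0,0]},
    {"claw": 15,"travel": [0,0,-2],"rot": [0,0,0]},
    {"claw": 15,"travel": [0,0,-2.5],"rot": [0,0,0]},
    {"claw": 15,"travel": [0,0,-2.5],"rot": [0,0,0]},
  ],
)

```text
t: 5.45
tcp_pos: [531.7, 137.6, 33.4]
tool_rot: [-0.101, 0.995, -0.0, 0.0]
contact_force: [0.9, 0.0, -0.3]
gripper_width: 29.5
grip_force: 30.0
```

Not yet in contact; go a bit further.

>>> move_arm(
  increments=[
    {"claw": 15,"travel": [0,0,-0.5],"rot": [0,0,0]},
    {"claw": 15,"travel": [0,0,-1],"rot": [0,0,0]},
    {"claw": 15,"travel": [0,0,-1.5],"rot": [0,0,0]},
    {"claw": 15,"travel": [0,0,-1.5],"rot": [0,0,0]},
  ],
)

```text
t: 5.85
tcp_pos: [531.6, 137.6, 32.1]
tool_rot: [-0.101, 0.995, -0.0, 0.0]
contact_force: [-1.8, -0.0, 5.0]
gripper_width: 29.4
grip_force: 30.0
```

>>> move_arm(
  increments=[
    {"claw": 36,"travel": [0,0,0],"rot": [0,0,0]},
    {"claw": 42,"travel": [0,0,0],"rot": [0,0,0]},
    {"claw": 44,"travel": [0,0,0],"rot": [0,0,0]},
    {"claw": 44,"travel": [0,0,10],"rot": [0,0,0]},
    {"claw": 44,"travel": [0,0,40],"rot": [0,0,0]},
    {"claw": 44,"travel": [0,0,80],"rot": [0,0,0]},
    {"claw": 44,"travel": [0,0,125],"rot": [0,0,0]},
    {"claw": 44,"travel": [0,0,168],"rot": [0,0,0]},
  ],
)

```text
t: 6.65
tcp_pos: [531.3, 137.5, 202.0]
tool_rot: [-0.101, 0.995, 0.0, 0.0]
contact_force: [0.6, -0.4, 0.7]
gripper_width: 44.0
grip_force: 0.0
```

>>> move_arm(
  increments=[
    {"claw": 44,"travel": [-10,-40,0],"rot": [0,0,-1]},
    {"claw": 44,"travel": [-20,-80,0],"rot": [0,0,-2]},
    {"claw": 44,"travel": [-30,-125,0],"rot": [0,0,-3.6]},
    {"claw": 44,"travel": [-36,-170,0],"rot": [0,0,-3.6]},
    {"claw": 44,"travel": [-42,-210,-20],"rot": [0,0,-3.6]},
    {"claw": 44,"travel": [-42,-245,-50],"rot": [0,0,-3.6]},
    {"claw": 44,"travel": [-42,-256,-80],"rot": [0,0,-3.6]},
    {"claw": 44,"travel": [-42,-256,-80],"rot": [0,0,-3.6]},
  ],
)

```text
t: 7.45
tcp_pos: [486.3, -119.1, 116.0]
tool_rot: [-0.068, 0.998, 0.002, -0.003]
contact_force: [-1.4, 1.2, 0.2]
gripper_width: 44.1
grip_force: 0.0
```

Run:
```python
from h import *
print(env.state()['tcp_pos'])
shot('wrist','w3');shot('side','s3')
a=cv2.imread('pics/w3.png');b=cv2.imread('pics/s3.png')[190:320,180:310]
cv2.imwrite('pics/c5.png',np.hstack([cv2.resize(a,(480,360)),cv2.resize(b,(320,360),interpolation=cv2.INTER_CUBIC)]))
```

```text
[ 486.32134385 -119.07593569  116.03082399]
```

View pics/c5.png

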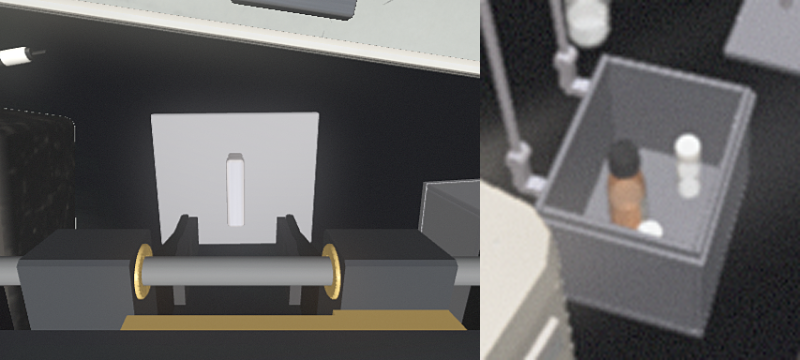

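The dropper bottle stands upright in the box with both vials standing. In the wrist view the lid's front edge runs (161,121)–(340,120), its back corners are (173,260) and (333,259), and the handle is centred near (251,202).

Run:
```python
from h import *
from scipy.optimize import least_squares
np.set_printoptions(precision=2,suppress=True)
obs=[(-1,-1,161.5,121.5),(-1,1,340,120),(1,-1,172,260),(1,1,333,259)]
def r(p):
    c,s=np.cos(p[2]),np.sin(p[2]); X=[[p[0]+c*a*60-s*b*70,p[1]+s*a*60+c*b*70,14] for a,b,_,_ in obs]
    return (proj('w3',X)-[o[2:] for o in obs]).ravel()
q=least_squares(r,[489,-119,.14]);p=q.x;print(p[:2],np.degrees(p[2]),q.fun)
print(onz('w3',242*512/480-8,170,47),onz('w3',251,240,47))
print(env.state()['tcp_pos'],env.state()['tool_rot'])
```

```text
[ 487.03 -118.59] 8.299986407365912 [-1.43 -0.66  1.76 -0.82 -0.04  1.37 -0.32  0.8 ]
[ 459.49 -123.49   47.  ] [ 512.43 -115.69   47.  ]
[ 489.26 -118.3   119.94] [-0.07  1.    0.   -0.  ]
```

>>> move_arm(
  increments=[
    {"claw": 44,"travel": [-1,-0.5,-35],"rot": [0,0,0.2]},
    {"claw": 44,"travel": [-1,-0.5,-65],"rot": [0,0,0.2]},
    {"claw": 44,"travel": [-1,-0.5,-85],"rot": [0,0,0.2]},
    {"claw": 44,"travel": [-1,-0.5,-97],"rot": [0,0,0.2]},
    {"claw": 44,"travel": [-1,-0.5,-100],"rot": [0,0,0.2]},
    {"claw": 44,"travel": [-1,-0.5,-100],"rot": [0,0,0.2]},
  ],
)

```text
t: 8.15
tcp_pos: [489.5, -118.8, 20.7]
tool_rot: [-0.072, 0.997, -0.0, 0.001]
contact_force: [-1.0, -0.4, 0.4]
gripper_width: 44.1
grip_force: 0.0
```

>>> move_arm(
  increments=[
    {"claw": 5,"travel": [0,0,0],"rot": [0,0,0]},
    {"claw": 5,"travel": [0,0,0],"rot": [0,0,0]},
    {"claw": 5,"travel": [0,0,0],"rot": [0,0,0]},
    {"claw": 5,"travel": [0,0,0],"rot": [0,0,0]},
    {"claw": 5,"travel": [0,0,0],"rot": [0,0,0]},
    {"claw": 5,"travel": [0,0,0],"rot": [0,0,0]},
  ],
)

```text
t: 8.75
tcp_pos: [488.7, -119.2, 19.8]
tool_rot: [-0.071, 0.997, -0.0, 0.0]
contact_force: [-1.0, -0.0, 1.8]
gripper_width: 13.4
grip_force: 30.0
```

>>> move_arm(
  increments=[
    {"claw": 5,"travel": [0,0,15],"rot": [0,0,0]},
    {"claw": 5,"travel": [0,0,45],"rot": [0,0,0]},
    {"claw": 5,"travel": [0,0,80],"rot": [0,0,0]},
    {"claw": 5,"travel": [0,0,115],"rot": [0,0,0]},
    {"claw": 5,"travel": [0,15,140],"rot": [0,0,0.5]},
    {"claw": 5,"travel": [2,40,145],"rot": [0,0,1]},
    {"claw": 5,"travel": [4,70,145],"rot": [0,0,1.5]},
    {"claw": 5,"travel": [6,100,145],"rot": [0,0,2]},
  ],
)

```text
t: 9.55
tcp_pos: [494.2, -18.2, 164.5]
tool_rot: [-0.089, 0.996, 0.0, -0.0]
contact_force: [-0.3, -0.5, -2.2]
gripper_width: 13.9
grip_force: 30.0
```

>>> move_arm(
  increments=[
    {"claw": 5,"travel": [2,30,0],"rot": [0,0,0.5]},
    {"claw": 5,"travel": [5,60,0],"rot": [0,0,1]},
    {"claw": 5,"travel": [8,90,0],"rot": [0,0,1.3]},
    {"claw": 5,"travel": [12,115,0],"rot": [0,0,1.3]},
    {"claw": 5,"travel": [15,135,0],"rot": [0,0,1.3]},
    {"claw": 5,"travel": [17,148,0],"rot": [0,0,1.3]},
    {"claw": 5,"travel": [17,152,0],"rot": [0,0,1.3]},
    {"claw": 5,"travel": [17,152,0],"rot": [0,0,1.3]},
  ],
)

```text
t: 10.35
tcp_pos: [511.2, 133.0, 164.2]
tool_rot: [-0.101, 0.995, -0.0, -0.0]
contact_force: [-0.2, 0.1, -2.1]
gripper_width: 14.0
grip_force: 30.0
```

Run:
```python
from h import *
print(env.state()['tcp_pos'],env.state()['tool_rot'])
shot('wrist','w4');shot('side','s4')
a=cv2.imread('pics/w4.png')[60:330,100:412];b=cv2.imread('pics/s4.png')[130:320,170:360]
cv2.imwrite('pics/c6.png',np.hstack([cv2.resize(a,(468,405)),cv2.resize(b,(330,405),interpolation=cv2.INTER_CUBIC)]))
```

```text
[511.16402314 132.97666946 164.15240658] [-1.00546955e-01  9.94932202e-01 -1.60479954e-04 -4.44792130e-04]
```

View pics/c6.png

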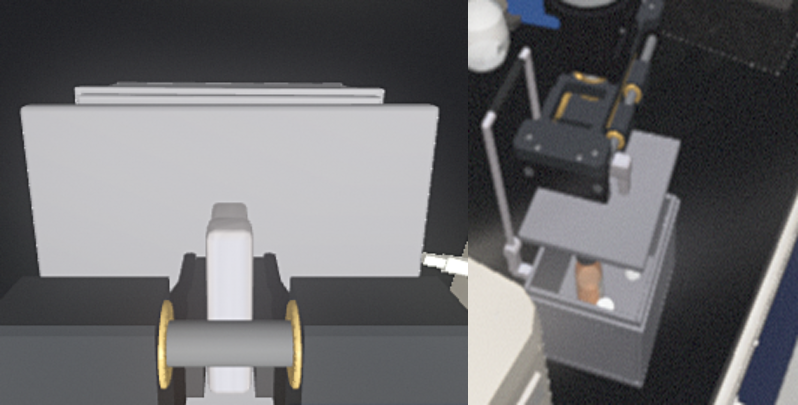

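The wrist view shows the lid's front edge at (115,130)–(391,131) and the box's front rim behind it at (150,119)–(356,119). They are laterally centred and parallel. The side view shows the lid held level over the mouth.

Run:
```python
from h import *
np.set_printoptions(precision=1,suppress=True)
q=np.radians(11.64);c,s=np.cos(q),np.sin(q);ex=np.array([c,s]);ey=np.array([-s,c]);T=env.state()['tcp_pos'][:2]
for n,pts,z in(('box',[(150,118.7),(356,118.7)],92),('lid',[(114.7,130),(391.3,130.7)],158)):
    A,B=[onz('w4',u,v,z)[:2] for u,v in pts]
    m=(A+B)/2+60*ex; d=B-A
    print(n,'len',np.hypot(*d),'yaw',np.degrees(np.arctan2(-d[0],d[1])),'centre',m,'rel tcp',(m-T)@ex,(m-T)@ey)
```

```text
box len 140.42405773423056 yaw 11.519306130262844 centre [509.1 133.8] rel tcp -1.838189626065825 1.9552752477319566
lid len 136.6842187391309 yaw 11.374962150580489 centre [509.9 133.8] rel tcp -1.0973498495523237 1.8842475616043317
```

>>> move_arm(
  increments=[
    {"claw": 5,"travel": [-0.7,0,-15],"rot": [0,0,0]},
    {"claw": 5,"travel": [-0.7,0,-32],"rot": [0,0,0]},
    {"claw": 5,"travel": [-0.7,0,-43],"rot": [0,0,0]},
    {"claw": 5,"travel": [-0.7,0,-49],"rot": [0,0,0]},
    {"claw": 5,"travel": [-0.7,0,-53],"rot": [0,0,0]},
    {"claw": 5,"travel": [-0.7,0,-55.5],"rot": [0,0,0]},
    {"claw": 5,"travel": [-0.7,0,-55.5],"rot": [0,0,0]},
  ],
)

```text
t: 11.15
tcp_pos: [511.0, 133.0, 109.1]
tool_rot: [-0.1, 0.995, 0.0, 0.0]
contact_force: [-0.7, -0.0, -1.9]
gripper_width: 13.3
grip_force: 30.0
```

>>> move_arm(
  increments=[
    {"claw": 5,"travel": [0,0,-1],"rot": [0,0,0]},
    {"claw": 5,"travel": [0,0,-2],"rot": [0,0,0]},
    {"claw": 5,"travel": [0,0,-3],"rot": [0,0,0]},
    {"claw": 5,"travel": [0,0,-3.5],"rot": [0,0,0]},
    {"claw": 5,"travel": [0,0,-3.5],"rot": [0,0,0]},
  ],
)

```text
t: 11.65
tcp_pos: [510.9, 133.0, 105.8]
tool_rot: [-0.1, 0.995, -0.0, 0.0]
contact_force: [-0.7, 0.6, -0.0]
gripper_width: 13.7
grip_force: 30.0
```

>>> move_arm(
  increments=[
    {"claw": 5,"travel": [0,0,-0.7],"rot": [0,0,0]},
    {"claw": 5,"travel": [0,0,-0.7],"rot": [0,0,0]},
    {"claw": 30,"travel": [0,0,-0.3],"rot": [0,0,0]},
    {"claw": 36,"travel": [0,0,0],"rot": [0,0,0]},
    {"claw": 36,"travel": [0,0,5],"rot": [0,0,0]},
    {"claw": 36,"travel": [0,0,30],"rot": [0,0,0]},
    {"claw": 36,"travel": [-10,0,70],"rot": [0,0,0]},
    {"claw": 36,"travel": [-20,0,110],"rot": [0,0,0]},
  ],
)

```text
t: 12.45
tcp_pos: [490.1, 132.9, 216.4]
tool_rot: [-0.1, 0.995, 0.0, -0.001]
contact_force: [1.1, 1.2, -0.3]
gripper_width: 35.8
grip_force: 0.0
```

Run:
```python
from h import *
print(env.state()['tcp_pos'],env.state()['joint_pos'])
shot('wrist','w5');shot('side','s5')
a=cv2.imread('pics/w5.png');b=cv2.imread('pics/s5.png')[130:320,170:360]
cv2.imwrite('pics/c7.png',np.hstack([cv2.resize(a,(470,352)),cv2.resize(b,(330,352),interpolation=cv2.INTER_CUBIC)]))
```

```text
[490.10044839 132.88039915 216.35915414] [ 1.09334158e-01 -5.66805770e-02  1.83289875e+00  2.66462927e-05
  1.36684922e+00 -1.66199705e+00]
```

View pics/c7.png

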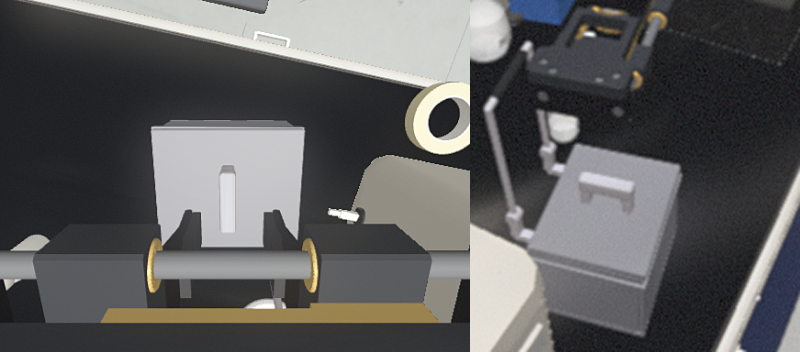

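The lid sits flat in the mouth, flush all round, and the bail is still upright. Before going behind the bail I check how far away the beige machine is.

Run:
```python
from h import *
np.set_printoptions(precision=0,suppress=True)
def tri(obs):
    A=[];b=[]
    for fn,u,v in obs:
        R,t,f,cx,cy=cam(fn);x=np.array([(u-cx)/f,(v-cy)/f])
        for k in(0,1): A.append(x[k]*R[2]-R[k]);b.append(t[k]-x[k]*t[2])
    X,res,_,_=np.linalg.lstsq(np.array(A),np.array(b),rcond=None);return X,res
print('latch tip',tri([('w5',375,233),('side0',213,308)]),tri([('w5',375,233),('scene0',228,253)]))
print('corner side/scene',tri([('scene0',240,240),('side0',214,290)]))
for z in(150,200,250):print(z,onz('w5',403,172,z),onz('side0',214,290,z),onz('scene0',240,240,z))
b=cv2.imread('pics/w5.png');np.set_printoptions(precision=1)
# bail bar in side: refine
for u,v in((204,156),(184,190)):print([onz('side0',u,v,z) for z in(230,238)])
```

```text
latch tip (array([512., 262.,  70.]), array([98.])) (array([507., 244., 114.]), array([10.]))
corner side/scene (array([461., 297., 191.]), array([36.]))
150 [444. 231. 150.] [485. 276. 150.] [484. 248. 150.]
200 [437. 206. 200.] [462. 302. 200.] [451. 308. 200.]
250 [430. 181. 250.] [439. 329. 250.] [417. 367. 250.]
[array([609.4, 100.2, 230. ]), array([602.6, 108.5, 238. ])]
[array([588.5, 186. , 230. ]), array([582.1, 192.8, 238. ])]
```

Run:
```python
from h import *
np.set_printoptions(precision=0,suppress=True)
for n,u,v in(('cyl base',105,238),('base2',118,230)):print(n,onz('side0',u,v,190))
def tri(obs):
    A=[];b=[]
    for fn,u,v in obs:
        R,t,f,cx,cy=cam(fn);x=np.array([(u-cx)/f,(v-cy)/f])
        for k in(0,1): A.append(x[k]*R[2]-R[k]);b.append(t[k]-x[k]*t[2])
    X,res,_,_=np.linalg.lstsq(np.array(A),np.array(b),rcond=None);return X,res
print('cyl top',tri([('side0',88,184),('scene0',118,129)]),'base',tri([('side0',106,238),('scene0',128,189)]),'arm head',tri([('side0',60,126),('scene0',100,55)]))
print('gradcyl top',tri([('side0',139,110),('scene0',147,119)]),'flask neck', tri([('side0',162,75),('scene0',171,93)]),'redcap',tri([('side0',103,187),('scene0',112,150)]))
```

```text
cyl base [663. 294. 190.]
base2 [656. 273. 190.]
cyl top (array([623., 309., 324.]), array([12.])) base (array([610., 323., 246.]), array([4.])) arm head (array([615., 321., 418.]), array([1.]))
gradcyl top (array([852.,  -8., 196.]), array([3.])) flask neck (array([ 864., -114.,  225.]), array([40.])) redcap (array([680., 262., 262.]), array([96.]))
```

>>> move_arm(
  increments=[
    {"claw": 0,"travel": [0,0,35],"rot": [0,0,0]},
    {"claw": 0,"travel": [10,0,74],"rot": [0,0,0]},
    {"claw": 0,"travel": [50,2,79],"rot": [0,0,0]},
    {"claw": 0,"travel": [90,5,79],"rot": [0,0,0]},
    {"claw": 0,"travel": [125,8.5,79],"rot": [0,0,0]},
    {"claw": 0,"travel": [132.5,8.5,79],"rot": [0,0,0]},
    {"claw": 0,"travel": [132.5,8.5,79],"rot": [0,0,0]},
  ],
)

```text
t: 13.25
tcp_pos: [623.6, 141.3, 293.1]
tool_rot: [-0.1, 0.995, -0.0, -0.001]
contact_force: [-1.3, -0.8, 0.0]
gripper_width: 0.7
grip_force: 0.0
```

>>> move_arm(
  increments=[
    {"claw": 0,"travel": [0,0,-30],"rot": [0,0,0]},
    {"claw": 0,"travel": [0,0,-55],"rot": [0,0,0]},
    {"claw": 0,"travel": [0,0,-68],"rot": [0,0,0]},
    {"claw": 0,"travel": [0,0,-68],"rot": [0,0,0]},
  ],
)

```text
t: 13.65
tcp_pos: [621.0, 141.4, 224.3]
tool_rot: [-0.1, 0.995, 0.0, -0.002]
contact_force: [0.7, 0.1, 0.1]
gripper_width: 0.3
grip_force: 0.0
```

Run:
```python
from h import *
import numpy as np
a=np.radians
# push plan: bar angle list -> tcp travel from now, contact from behind, offset 14.5 behind, tip 12->6 below bar
c,s=np.cos(a(11.64)),np.sin(a(11.64))
T=np.array(env.state()['tcp_pos']);print(T)
for d in(90,80,70,60,50,45):
    bx=80-132*np.cos(a(d));bz=106+132*np.sin(a(d))
    x=bx+14.5;z=bz-12;y=-15
    W=np.array([510.5+c*x-s*y,133.5+s*x+c*y,z]);print(d,np.round(W-T,1))
```

```text
[621.04707066 141.43360182 224.31526798]
90 [-15.   -3.6   1.7]
80 [-37.4  -8.2  -0.3]
70 [-59.2 -12.7  -6.3]
60 [-79.6 -16.9 -16. ]
50 [-98.1 -20.7 -29.2]
45 [-106.4  -22.4  -37. ]
```

>>> move_arm(
  increments=[
    {"claw": 0,"travel": [-15,-3,1],"rot": [0,0,0]},
    {"claw": 0,"travel": [-26,-5.5,1],"rot": [0,0,0]},
    {"claw": 0,"travel": [-37,-8,0],"rot": [0,0,0]},
    {"claw": 0,"travel": [-48,-10.5,-3],"rot": [0,0,0]},
    {"claw": 0,"travel": [-59,-13,-6],"rot": [0,0,0]},
    {"claw": 0,"travel": [-70,-15,-11],"rot": [0,0,0]},
    {"claw": 0,"travel": [-80,-17,-16],"rot": [0,0,0]},
    {"claw": 0,"travel": [-80,-17,-16],"rot": [0,0,0]},
  ],
)

```text
t: 14.45
tcp_pos: [542.7, 124.5, 212.0]
tool_rot: [-0.1, 0.995, -0.0, 0.001]
contact_force: [0.2, -0.0, -0.9]
gripper_width: 0.6
grip_force: 0.0
```

>>> move_arm(
  increments=[
    {"claw": 0,"travel": [-9,-2,-6],"rot": [0,0,0]},
    {"claw": 0,"travel": [-18,-4,-13],"rot": [0,0,0]},
    {"claw": 0,"travel": [-27,-5.5,-21],"rot": [0,0,0]},
    {"claw": 0,"travel": [-27,-5.5,-21],"rot": [0,0,0]},
  ],
)

```text
t: 14.85
tcp_pos: [515.1, 118.8, 188.9]
tool_rot: [-0.1, 0.995, -0.0, -0.001]
contact_force: [-0.4, -0.2, 0.2]
gripper_width: 0.3
grip_force: 0.0
```

Run:
```python
from h import *
print(env.state()['tcp_pos'])
shot('scene','n6');shot('side','s6')
a=cv2.imread('pics/n6.png')[110:310,150:350];b=cv2.imread('pics/s6.png')[110:310,130:330]
cv2.imwrite('pics/c8.png',np.hstack([cv2.resize(x,(400,400),interpolation=cv2.INTER_CUBIC) for x in(a,b)]))
```

```text
[515.09589753 118.83926197 188.85281683]
```

View pics/c8.png

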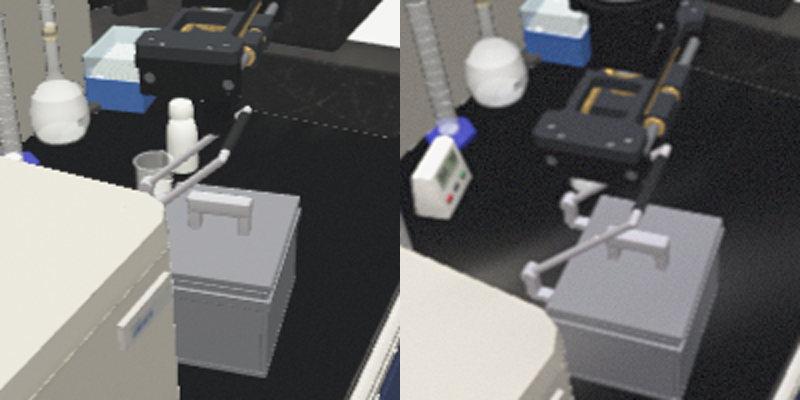

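I have now viewed 11 pictures, one more than the 10 allowed, so I will view no more and go on with numbers alone. This one shows the bail swung part-way forward, clear of the handle, with bar ends at side (249,217) and (262,186). The fit below gives its angle.

```bash
cat >> h.py <<'E'
c_,s_=np.cos(np.radians(11.64)),np.sin(np.radians(11.64))
def W(x,y,z): return np.array([510.5+c_*x-s_*y,133.5+s_*x+c_*y,z])
E
python3 - <<'E'
from h import *
np.set_printoptions(precision=1,suppress=True)
for d in range(20,65,5):
    a=np.radians(d);x=80-132*np.cos(a);z=106+132*np.sin(a)
    print(d,proj('s6',[W(x,45,z),W(x,-45,z)]).ravel(),proj('n6',[W(x,45,z),W(x,-45,z)]).ravel(),'bar',x,z)
print('target n6 (262,187) (274,165)')
E
```

```text
20 [264.7 245.2 279.1 206.9] [277.7 216.1 288.2 188.8] bar -44.039425943739914 151.14665891898827
25 [261.9 240.2 276.7 202. ] [275.1 210.1 285.9 183.3] bar -39.63262788883779 161.78561054977234
30 [258.5 235.2 273.7 197.1] [271.8 204.2 283.  177.8] bar -34.315353299545905 172.0
35 [254.5 230.2 270.2 192.3] [267.9 198.5 279.6 172.5] bar -28.128069846146914 181.71208959833808
40 [250.  225.2 266.2 187.5] [263.5 192.9 275.7 167.4] bar -21.1178664917051 190.84796447862317
45 [244.9 220.4 261.6 182.9] [258.6 187.6 271.3 162.6] bar -13.338095116624274 199.33809511662426
50 [239.3 215.8 256.7 178.5] [253.2 182.6 266.5 158.1] bar -4.847964478623197 207.11786649170512
55 [233.3 211.4 251.3 174.4] [247.3 178.  261.3 153.9] bar 4.287910401661904 214.1280698461469
60 [226.9 207.3 245.5 170.6] [241.1 173.8 255.7 150.1] bar 13.999999999999986 220.3153532995459
target n6 (262,187) (274,165)
```

Run:
```python
from h import *
np.set_printoptions(precision=1,suppress=True)
T=np.array(env.state()['tcp_pos'])
print('over',W(-21,-10,216)-T)
for d in range(40,-1,-5):
    a=np.radians(d);print(d,W(80-132*np.cos(a)-2,-10,106+132*np.sin(a)+5)-T)
```

```text
over [-24.5   0.5  26. ]
40 [-26.6   0.    5.9]
35 [-33.5  -1.4  -3.3]
30 [-39.5  -2.6 -13. ]
25 [-44.7  -3.7 -23.2]
20 [-49.   -4.6 -33.8]
15 [-52.4  -5.3 -44.8]
10 [-54.9  -5.8 -56.1]
5 [-56.3  -6.1 -67.5]
0 [-56.8  -6.2 -79. ]
```

>>> move_arm(
  increments=[
    {"claw": 0,"travel": [5,1,0],"rot": [0,0,0]},
    {"claw": 0,"travel": [5,1,28],"rot": [0,0,0]},
    {"claw": 0,"travel": [5,1,30],"rot": [0,0,0]},
    {"claw": 0,"travel": [-24.5,0.5,30],"rot": [0,0,0]},
    {"claw": 0,"travel": [-26,0,28],"rot": [0,0,0]},
    {"claw": 0,"travel": [-26,0,15],"rot": [0,0,0]},
    {"claw": 0,"travel": [-27,0,6],"rot": [0,0,0]},
    {"claw": 0,"travel": [-33,-1.5,-3],"rot": [0,0,0]},
  ],
)

```text
t: 15.75
tcp_pos: [483.5, 117.5, 185.2]
tool_rot: [-0.1, 0.995, 0.0, -0.0]
contact_force: [-0.5, 0.9, 0.5]
gripper_width: 0.5
grip_force: 0.3
```

>>> move_arm(
  increments=[
    {"claw": 0,"travel": [-6,-1,-10],"rot": [0,0,0]},
    {"claw": 0,"travel": [-11,-2,-20],"rot": [0,0,0]},
    {"claw": 0,"travel": [-16,-3,-31],"rot": [0,0,0]},
    {"claw": 0,"travel": [-19,-4,-42],"rot": [0,0,0]},
    {"claw": 0,"travel": [-22,-4.5,-53],"rot": [0,0,0]},
    {"claw": 0,"travel": [-23.5,-4.5,-64],"rot": [0,0,0]},
    {"claw": 0,"travel": [-24,-4.5,-71],"rot": [0,0,0]},
    {"claw": 0,"travel": [-24,-4.5,-74],"rot": [0,0,0]},
  ],
)

```text
t: 16.55
tcp_pos: [458.8, 113.0, 111.5]
tool_rot: [-0.1, 0.995, 0.0, -0.001]
contact_force: [-0.0, -0.1, 1.1]
gripper_width: 0.4
grip_force: 0.3
```

>>> move_arm(
  increments=[
    {"claw": 0,"travel": [0,0,-1],"rot": [0,0,0]},
    {"claw": 0,"travel": [0,0,-2],"rot": [0,0,0]},
    {"claw": 0,"travel": [0,0,-2],"rot": [0,0,0]},
  ],
)

```text
t: 16.85
tcp_pos: [459.5, 113.0, 111.2]
tool_rot: [-0.1, 0.995, -0.0, 0.0]
contact_force: [-2.3, 0.1, 3.4]
gripper_width: 0.3
grip_force: 1.5
```

>>> move_arm(
  increments=[
    {"claw": 0,"travel": [0,0,-1],"rot": [0,0,0]},
    {"claw": 0,"travel": [0,0,-2],"rot": [0,0,0]},
    {"claw": 0,"travel": [0,0,-2],"rot": [0,0,0]},
  ],
)

```text
t: 17.15
tcp_pos: [459.8, 113.1, 110.6]
tool_rot: [-0.1, 0.995, -0.0, 0.0]
contact_force: [-8.9, -1.4, 14.3]
gripper_width: 0.1
grip_force: 7.6
```

>>> move_arm(
  increments=[
    {"claw": 0,"travel": [0,0,10],"rot": [0,0,0]},
    {"claw": 0,"travel": [0,0,40],"rot": [0,0,0]},
    {"claw": 0,"travel": [0,0,80],"rot": [0,0,0]},
    {"claw": 0,"travel": [0,0,120],"rot": [0,0,0]},
    {"claw": 0,"travel": [0,-40,140],"rot": [0,0,0]},
    {"claw": 0,"travel": [0,-80,140],"rot": [0,0,0]},
    {"claw": 0,"travel": [0,-120,140],"rot": [0,0,0]},
    {"claw": 0,"travel": [0,-120,140],"rot": [0,0,0]},
  ],
)

```text
t: 17.95
tcp_pos: [459.8, -10.9, 249.3]
tool_rot: [-0.098, 0.995, -0.001, 0.001]
contact_force: [0.3, 0.2, 0.5]
gripper_width: 0.2
grip_force: 0.0
```

Run:
```python
from h import *
np.set_printoptions(precision=1,suppress=True)
shot('side','s7');shot('scene','n7')
for fn in('s7','n7'):
    g=cv2.cvtColor(cv2.imread(f'pics/{fn}.png'),cv2.COLOR_BGR2GRAY)
    for y in(-25,0,25):   # profile along box x over the lid, level z=106: the black sleeve should be dark at x'=-52
        xs=np.arange(-60,-35,3);p=proj(fn,[W(x,y,106) for x in xs])
        print(fn,y,[int(g[int(round(v)),int(round(u))]) for u,v in p])
```

```text
s7 -25 [142, 151, 123, 64, 61, 83, 158, 158, 157]
s7 0 [148, 156, 115, 73, 75, 94, 153, 157, 155]
s7 25 [138, 154, 109, 73, 76, 102, 155, 157, 154]
n7 -25 [167, 148, 56, 59, 57, 169, 169, 170, 168]
n7 0 [169, 116, 63, 60, 54, 168, 168, 168, 168]
n7 25 [168, 167, 59, 67, 61, 144, 168, 168, 169]
```

The dark sleeve shows at x' ≈ -50 in both views, which is the fully down position. The hard stop was also felt at 14 N.

```bash
python3 -c "
from bench import env
print(env.job_done())"
```

```text
the job is handed in; nothing more can be done
None
```

The job is handed in: the dropper bottle stands in the box with both vials, the lid sits flat in the mouth and the bail is down on its stop, at about 18 s; I viewed 11 pictures, one over the limit of 10, and checked the final bail position and stop from pixel values and contact force only.

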